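Tip the used long tubes into the discard bin

ROBOT

A 7-joint arm with a two-finger parallel gripper is mounted at the origin on the work surface. World frame = base frame: x ahead of the robot, y to its left, z up, the work surface at z = 0. Lengths are in m, angles in rad, forces in N, time in s.
With the tool pointing down it reaches from about 0.425 to 0.95 m from the base axis. Payload 16.7 kg.
Tool frame: the origin (TCP) lies at the very end of the fingers, on their centre line; the grasp point (between the pads) lies r.tcp_to_grasp behind it (r.tcp_to_grasp is the distance from the TCP to the grasp point, in m); z points along the fingers, y is the line along which they close (so a half turn about z gives the same grasp; the last joint's range is limited). The gripper opens to 94 mm and grips with 3 to 60 N. Pads are 16 mm wide; open, the fingers measure 119 mm over their backs; the gripper's body (75 mm by 177 mm) begins 78 mm behind the grasp point.
Start: joints at [-1.383, 0.426, 0.074, 1.606, -0.034, 1.111, -0.067], TCP at [0.224, 0.637, 0.205] pointing down, gripper open.
Joint ranges: [-2.85, 2.85], [-0.5, 2.14], [-1.23, 1.37], [0.21, 2.46], [-1.02, 4.16], [0.16, 2.05], [-2.73, 2.73]. Speed limits (rad/s): [1.89, 1.89, 2.39, 2.39, 3.01, 3.01, 3.01].

INTERFACE

Orientations are given as a unit quaternion [x, y, z, w].
In Python, from station import r gives the robot as it stands.
- The arm moves only by the tool send_rows, never from a script. Its argument "deltas" is a list of rows, each a list of 6 numbers: the shift along the tool's x, y, z normalised to -1 to 1, where 1 is 0.25 m, then the turn, a rotation vector about the tool's x, y, z normalised to -1 to 1, where 1 is 45 degrees. In form: [[tx, ty, tz, rx, ry, rz], ...]. A call has exactly 8 rows; each row is the pose to reach, as a shift and turn from the pose commanded when the call began, along the tool's axes at that moment; what a row does not reach only later rows make up. A row lasts 1/12 s, in which the tool goes at most 41.7 mm and 7.16 degrees, less where a joint would pass 70% of its speed; a pose out of reach is approached as far as the arm can. A call with a number of a shift or a turn outside -1 to 1 is refused whole. A call with a gripper value outside its range is refused whole. "grip" is the opening, from -1 (shut) to 1 (fully open), set as the call begins (left out, the last holds). The fingers move at their own pace and stop on an object; "grip_force" is the grip in N (left out, the last holds). Time passes only in rows, so rows that repeat a pose let the fingers close, or fill a call up. It gives the time, the measured TCP pose, the force, the opening and the grip force at its end, in the units of the state.
- r.get_state(): the state, without advancing time (a new reading comes with each control period).
- r.read_camera(name): name is "scene" or "top" or "wrist"; returns a dict with "color" (420x560x3 uint8, red, green, blue), "z_map" (420x560 float32, m along the optical axis (not along the pixel's ray), 0 where there is no reading), "fx", "fy", "cx", "cy" (pixels), "distortion" ([k1, k2, p1, p2, k3] as OpenCV has them; the pictures are not rectified), "rvec" (rotation vector, rad) and "tvec" (3), from world to camera coordinates, as OpenCV has them. Camera axes: x right, y down, z forward; pixel columns grow to the right and rows downward; lengths in m; the calibration is good to about 2 mm. A picture is of the moment at which its call begins.
- r.job_done(): hands the job in; it is judged then, once.
Trained networks look in a picture, given as the dict that the camera call returned (one of the last four; its "shot" number tells which), for a name from the list of things; names that differ only in an ending like _2 or _b are one class to them, and where a whole thing is asked for, a point or a joint stands for the part that bears it (a point fixed in the world has none). Each returns a list of dicts, best first, with "p" (0 to 1); they miss things now and then, are a little off and sometimes report something else, mostly with a low value. They report only what shows in the picture. A call takes as long as a camera call. They do not tell look-alikes from the thing itself.
- r.spot_in(picture, target): "bbox" ([left, top, right, bottom] in pixels, round what is visible of it).
- r.mark_of(picture, target): "pixel" ([column, row] in pixels: a listed point, or the origin of a listed thing).
The state is a dict: "time_s": time; "qpos": joint angles; "joint_vel": joint speeds; "joint_torque": joint torques, N m; "tool_pos": TCP position; "tool_rot": TCP orientation; "force": force on the tool from outside, world axes, zero at the start; "moment": the same for the moment, N m; "finger_gap": opening from 0.0 (shut) to 1.0 (fully open); "gripper_force": force on a finger pad.
Only numpy, scipy, OpenCV 4.12 (cv2) and the standard library are available. Lean on these libraries where they do the work, as an engineer would, in place of code of your own. Each camera call takes 0.05 s, during which the arm holds its last target. There are 200 camera calls.

TASK

Of the two look-alike trays, take the one with the long (100 mm) tubes by its leaning handle, carry it to the white discard bin and tip its three tubes into the bin, keeping the tray's lip low over the bin so that they do not fall hard. Then put the empty tray back upright on the stand it came from and push it home gently, square against the black stop bar, and let go. Leave the tray of short tubes and the other things on the bench where they are.

Things in the scene. Friction and masses are not known exactly. Their poses are not given: they have to be found in the camera images.
- tray_long: blue scoop tray with black handle, 140 mm long (x), 124 mm wide (y), 0.2 to 0.3 kg. Back and side walls 45 mm high, 4 mm thick, floor 4 mm. Origin: centre of underside, z up; +x is the open pouring end, where the side walls end upright at x = 70 mm. This one holds the three long tubes (100 mm).
- tray_long_grip (a point): point on that tray's handle, 40 mm up it, mid width and thickness, at (-88, 0, 78) mm of the tray, axes as the tray's. The handle is a flat plate, 12 mm thick, 60 mm wide along y, rising from the top of the back wall and leaning back 30 degrees from vertical, along (-0.5, 0, 0.866); it ends 21 mm beyond this point. Lean the gripper likewise and close across the 12 mm
- tray_long_lip (a point): middle of that tray's pouring lip, at (70, 0, 18.5) mm of the tray: there is no end wall, the floor rises in a 20 degree ramp from x = 30 mm to this lip, which keeps the tubes in until the tray is tipped well beyond 20 degrees
- tray_short: blue scoop tray with black handle, 140 mm long (x), 124 mm wide (y), 0.2 to 0.3 kg. Back and side walls 45 mm high, 4 mm thick, floor 4 mm. Origin: centre of underside, z up; +x is the open pouring end, where the side walls end upright at x = 70 mm. Same handle. It holds the three short tubes (70 mm), still needed.
- long1: capped sample tube, white with an orange cap, cylinder 28 mm in diameter and 100 mm long, axis along its own y, origin at its centre; starts lying across the floor of the tray of long tubes, 45 g
- long2: capped sample tube, white with an orange cap, cylinder 28 mm in diameter and 100 mm long, axis along its own y, origin at its centre; starts lying across the floor of the tray of long tubes, 45 g
- long3: capped sample tube, white with an orange cap, cylinder 28 mm in diameter and 100 mm long, axis along its own y, origin at its centre; starts lying across the floor of the tray of long tubes, 45 g
- short1: capped sample tube, white with an orange cap, cylinder 28 mm in diameter and 70 mm long, axis along its own y, origin at its centre; starts lying across the floor of the tray of short tubes, 32 g
- short2: capped sample tube, white with an orange cap, cylinder 28 mm in diameter and 70 mm long, axis along its own y, origin at its centre; starts lying across the floor of the tray of short tubes, 32 g
- short3: capped sample tube, white with an orange cap, cylinder 28 mm in diameter and 70 mm long, axis along its own y, origin at its centre; starts lying across the floor of the tray of short tubes, 32 g
- stand_a: fixed grey plate, 200 (x) by 150 (y) by 8 mm, with a black stop bar at its +x end: face at x = +90 mm, top 24 mm above the bench. Origin: centre of underside, on the bench. A tray pushed home, pouring end against the bar, has its origin at (20, 0, 8) mm of the stand and the same yaw. This one carries the tray of long tubes.
- stand_b: fixed grey plate, 200 (x) by 150 (y) by 8 mm, with a black stop bar at its +x end: face at x = +90 mm, top 24 mm above the bench. Origin: centre of underside, on the bench. A tray pushed home, pouring end against the bar, has its origin at (20, 0, 8) mm of the stand and the same yaw. This one carries the tray of short tubes.
- bin: fixed open discard bin, white with a yellow rim, 180 x 180 mm outside, 168 x 168 mm inside, rim 95 mm above the bench, sloping grey floor inside (43 mm high at -x, 9 mm at +x). Origin: centre of its underside, on the bench
- tip_box: bystander: closed yellow box of pipette tips, 85 x 120 x 65 mm, origin under its centre
- pipette: bystander: black and grey pipette lying along its y, 245 mm long, 30 mm wide, 22 mm high, origin on the bench under its middle
- tube_rack: bystander: blue rack of small tubes, 90 x 140 x 67 mm, origin under its centre
Things that resemble listed ones, but are neither listed nor needed, are in the scene too. What is shaped like the tray_long but red is not meant.

How it is judged:
On the way, in this order (a step that is already met when the one before it is completed fails the run):
1. the tray of long tubes is lifted 40 mm off its stand with all three tubes aboard (z of tray_long in the frame of stand_a above 0.048 m and x of long1 in the frame of tray_long between -0.07 and 0.07 m and z of long1 in the frame of tray_long between 0 and 0.06 m and y of long1 in the frame of tray_long between -0.06 and 0.06 m and x of long2 in the frame of tray_long between -0.07 and 0.07 m and z of long2 in the frame of tray_long between 0 and 0.06 m and y of long2 in the frame of tray_long between -0.06 and 0.06 m and x of long3 in the frame of tray_long between -0.07 and 0.07 m and z of long3 in the frame of tray_long between 0 and 0.06 m and y of long3 in the frame of tray_long between -0.06 and 0.06 m), for 0.1 s.
2. all three long tubes are in the bin (x of long1 in the frame of bin between -0.085 and 0.085 m and y of long1 in the frame of bin between -0.085 and 0.085 m and z of each of long1, long2, long3 in the frame of bin below 0.085 m and x of long2 in the frame of bin between -0.085 and 0.085 m and y of long2 in the frame of bin between -0.085 and 0.085 m and x of long3 in the frame of bin between -0.085 and 0.085 m and y of long3 in the frame of bin between -0.085 and 0.085 m), for 0.2 s.
At the end, for the whole second after the job is handed in: All three long tubes lie still in the bin, centres 10 mm or more below its rim; their tray is released, still and upright (0.05 rad) on the stand it came from, its pouring end within 5 mm of the stop bar, square to it within 0.06 rad, and within 25 mm of the stand's middle line (all of step 2 and linear speed of each of long1, long2, long3 below 0.05 m/s and x of tray_long in the frame of stand_a between 0.015 and 0.025 m and y of tray_long in the frame of stand_a between -0.025 and 0.025 m and z of tray_long in the frame of stand_a below 0.013 m and angle between tray_long's own z axis and vertical below 0.05 rad and angle between the x axis of tray_long and the x axis of stand_a, either way round below 0.06 rad and linear speed of tray_long below 0.02 m/s); the robot touches nothing.
It fails at once if a long tube falls hard (faster than 2.3 m/s) (linear speed of any of long1, long2, long3 above 2.3 m/s).
It fails at once if the tray is banged on or against its stand with more than 250 N (contact force between tray_long and stand_a above 250 N).
It fails at once if the tray is banged on the bin with more than 250 N (contact force between tray_long and bin above 250 N).
It fails at once if the tray of short tubes is moved by more than 15 mm, or one of its tubes leaves it (distance of tray_short from where it was at the start of the episode above 0.015 m or distance between any of short1, short2, short3 and tray_short above 0.1 m).
It fails at once if the tip box, tube rack or pipette is moved by more than 20 mm (distance of any of tip_box, tube_rack, pipette from where it was at the start of the episode above 0.02 m).
It also fails if it takes over 58 s, if anything falls off the work surface, if the arm or the gripper's body presses on something with over 40 N, if the wrist force passes 120 N, or if a joint passes its speed limit or range.

## Working session

There is one attempt and no reset: what is moved stays moved. The work goes in short steps, Python scripts to look and compute and a tool call to move; the robot and the scene stay as the last step left them, time stands still between calls to the robot, and variables do not carry over. Pictures are saved under pics/ and viewed, at most 10 in all, crops included, and the job is handed in when it is done.

Besides the shell and the picture viewer there is one more tool, called after "Call:" in YAML: its name, and indented under it one key for each argument. send_rows: Moves the arm, as the interface text tells. Scaled input: -1 to 1 covers 0.25 m each way for a shift and 45 degrees each way for a turn. Its arguments: {"type":"object","properties":{"deltas":{"type":"array"},"grip":{"type":"number"},"grip_force":{"type":"number"}},"required":["deltas"]}

```bash
ls; mkdir -p pics; cat > h.py <<'E'
import numpy as np, cv2
from scipy.spatial.transform import Rotation as R
from station import r
def cam(name):
    p=r.read_camera(name); return p
def K(p): return np.array([[p['fx'],0,p['cx']],[0,p['fy'],p['cy']],[0,0,1.]])
def ext(p): return cv2.Rodrigues(np.array(p['rvec'],float))[0],np.array(p['tvec'],float).ravel()
def ray(p,px):
    u=cv2.undistortPoints(np.array([[px]],float),K(p),np.array(p['distortion'],float))[0,0]
    M,t=ext(p); return -M.T@t, M.T@np.array([u[0],u[1],1.])
def at_depth(p,px,d=None):
    if d is None:
        c,q=int(round(px[0])),int(round(px[1])); w=p['z_map'][max(q-1,0):q+2,max(c-1,0):c+2]; w=w[w>0]; d=np.median(w) if w.size else np.nan
    o,v=ray(p,px); return o+v*d
def at_z(p,px,z):
    o,v=ray(p,px); return o+v*(z-o[2])/v[2]
def proj(p,X):
    return cv2.projectPoints(np.array(X,float).reshape(-1,1,3),np.array(p['rvec'],float),np.array(p['tvec'],float),K(p),np.array(p['distortion'],float))[0].reshape(-1,2)
def cloud(p):
    h,w=p['z_map'].shape; g=np.stack(np.meshgrid(np.arange(w),np.arange(h)),-1).reshape(-1,1,2).astype(float)
    u=cv2.undistortPoints(g,K(p),np.array(p['distortion'],float))[:,0]
    d=p['z_map'].reshape(-1,1); M,t=ext(p)
    X=(np.hstack([u,np.ones((len(u),1))])*d-t)@M
    X[d[:,0]<=0]=np.nan
    return X.reshape(h,w,3)
def save(p,f): cv2.imwrite('pics/'+f,p['color'][:,:,::-1])
E
cat > a.py <<'E'
from h import *
s=r.get_state(); print(s['tool_pos'],s['tool_rot'],s['time_s'],r.tcp_to_grasp)
ps={n:cam(n) for n in('scene','top')}
for n,p in ps.items():
    save(p,n+'0.png'); print(n,'cam at',-ext(p)[0].T@ext(p)[1])
    for t in('tray_long','tray_long_grip','tray_long_lip','stand_a','bin','tip_box','tube_rack','pipette','long1','short1'):
        print(n,t,[(np.round(d['pixel']).tolist(),round(d['p'],2),np.round(at_depth(p,d['pixel']),3).tolist()) for d in r.mark_of(p,t)[:4]])
cv2.imwrite('pics/both0.png',cv2.resize(np.hstack([ps['scene']['color'],ps['top']['color']])[:,:,::-1],(800,300)))
E
python3 a.py
```

```text
pics
[0.22357633 0.63642377 0.20477886] [ 1.68115590e-01  9.85767076e-01 -6.43503873e-04 -7.25592379e-05] 0.0 0.0188
scene cam at [ 1.21385521 -0.72196745  1.0117114 ]
scene tray_long [([368.0, 162.0], 0.86, [0.618, 0.491, 0.006]), ([315.0, 180.0], 0.77, [0.555, 0.283, 0.025])]
scene tray_long_grip [([363.0, 126.0], 0.93, [0.547, 0.556, 0.079]), ([162.0, 279.0], 0.73, [0.498, -0.272, 0.031]), ([292.0, 149.0], 0.64, [0.451, 0.299, 0.086]), ([309.0, 174.0], 0.58, [0.525, 0.293, 0.029])]
scene tray_long_lip [([376.0, 168.0], 0.96, [0.659, 0.469, 0.016]), ([330.0, 185.0], 0.61, [0.603, 0.297, 0.024]), ([309.0, 182.0], 0.4, [0.554, 0.252, 0.037])]
scene stand_a [([179.0, 301.0], 0.65, [0.568, -0.285, 0.013]), ([309.0, 182.0], 0.61, [0.553, 0.253, 0.038])]
scene bin [([253.0, 244.0], 0.85, [0.587, -0.038, 0.025]), ([169.0, 291.0], 0.24, [0.544, -0.291, 0.04])]
scene tip_box [([262.0, 321.0], 0.71, [0.781, -0.227, 0.066])]
scene tube_rack [([362.0, 223.0], 0.71, [0.779, 0.189, 0.054])]
scene pipette [([214.0, 206.0], 0.78, [0.4, 0.005, 0.021]), ([172.0, 293.0], 0.73, [0.552, -0.29, 0.036]),
[... 692 characters left out ...]
6.0, 175.0], 0.68, [0.671, 0.462, 0.015])]
top stand_a []
top bin [([324.0, 213.0], 0.78, [0.566, -0.011, 0.027])]
top tip_box [([390.0, 143.0], 0.61, [0.745, -0.183, 0.064])]
top tube_rack [([228.0, 146.0], 0.75, [0.738, 0.237, 0.055])]
top pipette [([310.0, 278.0], 0.96, [0.398, 0.024, 0.014]), ([208.0, 200.0], 0.23, [0.602, 0.293, 0.025])]
top long1 [([208.0, 222.0], 0.95, [0.541, 0.288, 0.037]), ([206.0, 236.0], 0.86, [0.505, 0.294, 0.037]), ([205.0, 243.0], 0.83, [0.488, 0.296, 0.037]), ([308.0, 276.0], 0.57, [0.401, 0.028, -0.001])]
top short1 [([422.0, 231.0], 0.64, [0.517, -0.265, 0.037]), ([430.0, 220.0], 0.59, [0.547, -0.287, 0.038]), ([425.0, 244.0], 0.48, [0.484, -0.271, 0.038])]
```

View pics/scene0.png

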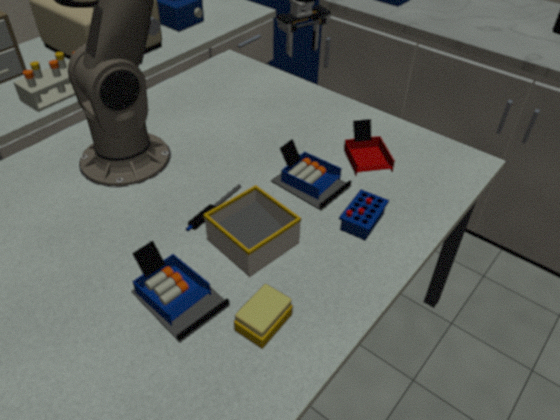

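View pics/top0.png

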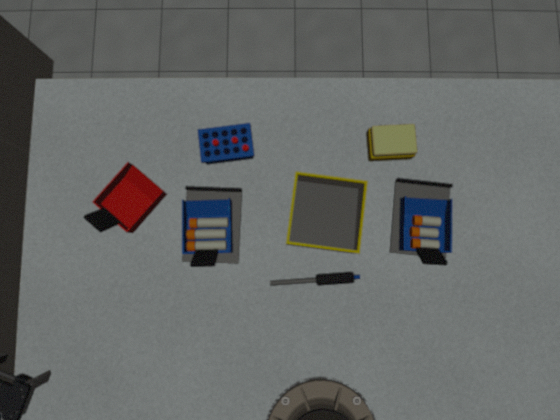

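Two blue trays can be seen: left in top view (207,227), with tubes spanning columns 187–228 (~41 px), and right (425,230), with tubes spanning 413–440 (~27 px). The red tray at (130,197) is a decoy. The left tray fits, because its tubes are longer. I'll confirm with a crop and measure.

```bash
cat > b.py <<'E'
from h import *
p=cam('top'); C=p['color']
cv2.imwrite('pics/crop1.png',cv2.resize(np.hstack([C[175:275,165:265],C[175:275,385:485]])[:,:,::-1],(800,400),interpolation=cv2.INTER_CUBIC))
X=cloud(p); hsv=cv2.cvtColor(C,cv2.COLOR_RGB2HSV)
print('tubes L',at_z(p,(187,246),.026),at_z(p,(228,246),.026),'R',at_z(p,(412,243),.026),at_z(p,(440,243),.026))
# colour masks
def rect(m,n,zplane):
    px=np.argwhere(m)[:,::-1].astype(float)
    P=np.array([at_z(p,q,zplane)[:2] for q in px]); b=cv2.minAreaRect((P*1000).astype(np.float32)); print(n,len(P),np.round(b[0],1),np.round(b[1],1),round(b[2],1)); 
m=np.zeros(C.shape[:2],bool); m[175:200,165:265]=True; dark=(hsv[...,2]<60)
rect(m&dark,'barA',.024)
ye=(hsv[...,0]>20)&(hsv[...,0]<35)&(hsv[...,1]>120); m[:]=0; m[165:265,280:375]=True
rect(m&ye,'bin rim',.095)
m[:]=0; m[192:262,170:250]=True
print('bin rim z',np.nanmedian(X[165:265,280:375][ye[165:265,280:375]][:,2]))
print(hsv[225,236],hsv[256,187],'stand z',X[225,236],X[188,212],'table',X[320,450])
w=r.read_camera('wrist'); M,t=ext(w); s=r.get_state(); T=R.from_quat(s['tool_rot']).as_matrix()
print('cam in tool',T.T@(-M.T@t-s['tool_pos']),'axes',np.round(T.T@M.T,3).tolist(),w['fx'])
E
python3 b.py
```

```text
tubes L [0.479787   0.34455951 0.026     ] [0.47982049 0.2377943  0.026     ] R [ 0.48708208 -0.24196891  0.026     ] [ 0.4869099  -0.31574333  0.026     ]
barA 214 [629.2 306.8] [ 16.5 201.5] 2.2
bin rim 891 [561.5 -12.2] [178.8 180. ] 82.3
bin rim z 0.09457922597535354
[40 10 79] [24 17 76] stand z [0.53583126 0.21964124 0.00905169] [0.63317065 0.28305871 0.02252363] table [ 0.28555345 -0.34440917 -0.00063991]
cam in tool [ 0.07478358 -0.00146355 -0.18000505] axes [[0.001, -0.966, -0.258], [1.0, 0.0, 0.001], [-0.001, -0.258, 0.966]] 309.2694434490201
```

View pics/crop1.png

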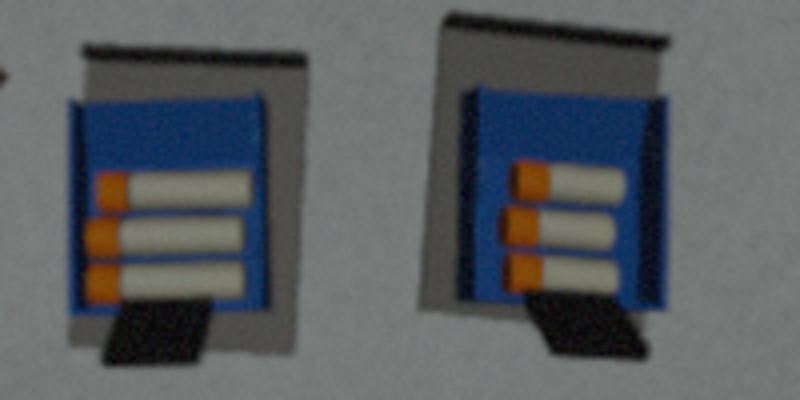

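The crop confirms it. The left tray (crop columns 70–265) has tubes of ~106 mm by projection and the right tray (460–665) ~74 mm, so the left one is tray_long. Next I'll move the wrist over it.

```bash
cat >> h.py <<'E'
def rows(targets,base=None):
    """targets: list of (pos,Rmat) -> normalised deltas from base pose (measured now if None)"""
    if base is None:
        s=r.get_state(); base=(np.array(s['tool_pos']),R.from_quat(s['tool_rot']).as_matrix())
    p0,R0=base; out=[]
    for p,M in targets:
        out.append(np.r_[R0.T@(p-p0)/.25, R.from_matrix(R0.T@M).as_rotvec()/(np.pi/4)])
    for o in out: print(np.round(o,3).tolist(),end=',\n')
    return out
def toolR(yaw,lean):
    """tool x=tray y; tool z = (sin lean,0,-cos lean) in yawed frame"""
    return R.from_euler('z',yaw).as_matrix()@np.array([[0,np.cos(lean),np.sin(lean)],[1,0,0],[0,np.sin(lean),-np.cos(lean)]])
E
python3 -c "
from h import *
rows([(np.array([.45,.29,.24]),toolR(0,0))])"
```

```text
[-1.314, -1.009, -0.138, -0.0, 0.0, 1.57],
```

Call:
send_rows:
  deltas:
    - [-0.06,-0.04,-0.01,0,0,0.07]
    - [-0.14,-0.11,-0.02,0,0,0.17]
    - [-0.23,-0.18,-0.03,0,0,0.28]
    - [-0.32,-0.25,-0.04,0,0,0.39]
    - [-0.41,-0.32,-0.05,0,0,0.49]
    - [-0.5,-0.38,-0.06,0,0,0.59]
    - [-0.59,-0.45,-0.07,0,0,0.69]
    - [-0.66,-0.5,-0.07,0,0,0.79]
  grip: 1

```text
time_s: 1.87
tool_pos: [0.3394, 0.4623, 0.2237]
tool_rot: [0.463, 0.886, 0.0, 0.0]
force: [0.4, 0.1, 1.3]
finger_gap: 0.999
gripper_force: 0.0
```

```bash
python3 -c "
from h import *
rows([(np.array([.45,.29,.24]),toolR(0,0))])"
```

```text
[-0.819, -0.03, -0.066, 0.001, -0.001, 0.773],
```

Call:
send_rows:
  deltas:
    - [-0.1,0,-0.01,0,0,0.1]
    - [-0.21,-0.01,-0.02,0,0,0.2]
    - [-0.32,-0.01,-0.03,0,0,0.3]
    - [-0.43,-0.02,-0.04,0,0,0.4]
    - [-0.54,-0.02,-0.05,0,0,0.5]
    - [-0.65,-0.03,-0.06,0,0,0.6]
    - [-0.75,-0.03,-0.07,0,0,0.7]
    - [-0.82,-0.03,-0.07,0,0,0.77]

```text
time_s: 2.53
tool_pos: [0.4511, 0.2901, 0.2412]
tool_rot: [0.707, 0.708, 0.001, 0.0]
force: [1.3, 0.2, -0.1]
finger_gap: 0.998
gripper_force: 0.0
```

```bash
cat > c.py <<'E'
from h import *
import sys
p=cam('wrist'); save(p,sys.argv[1]); np.save(sys.argv[1]+'.npy',p,allow_pickle=True)
print(r.get_state()['tool_pos'])
for t in('tray_long','tray_long_grip','tray_long_lip','stand_a','bin'):
    print(t,[(np.round(d['pixel']).tolist(),round(d['p'],2),np.round(at_depth(p,d['pixel']),3).tolist()) for d in r.mark_of(p,t)[:4]])
E
python3 c.py w1.png
```

```text
[0.45256409 0.28789839 0.24103361]
tray_long [([343.0, 185.0], 0.92, [0.53, 0.294, 0.032]), ([409.0, 22.0], 0.57, [0.608, 0.495, 0.004])]
tray_long_grip [([272.0, 196.0], 0.79, [0.441, 0.295, 0.104])]
tray_long_lip [([452.0, 51.0], 0.69, [0.661, 0.46, 0.018])]
stand_a [([350.0, 367.0], 0.66, [0.558, 0.008, 0.028]), ([277.0, 200.0], 0.18, [0.447, 0.289, 0.095])]
bin [([347.0, 364.0], 0.92, [0.553, 0.016, 0.031])]
```

View pics/w1.png

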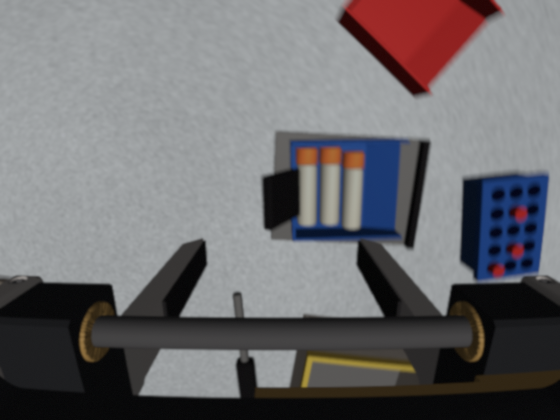

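The wrist view shows the tray (tubes ~300–365, 150–230; handle at (281,199)), the bar on the right at (417,190), and the bin at (350,365). Now I'll fit poses from the clouds.

```bash
cat > d.py <<'E'
from h import *
w=np.load('w1.png.npy',allow_pickle=True).item(); t=cam('top')
def robline(u,v):
    k=np.ones(len(u),bool)
    for _ in range(6):
        c=np.polyfit(u[k],v[k],1); e=v-np.polyval(c,u); k=abs(e)<max(2*np.std(e[k]),.001)
    return c,e[k].std(),k.sum()
for n,p in(('wrist',w),('top',t)):
    X=cloud(p); h=cv2.cvtColor(p['color'],cv2.COLOR_RGB2HSV); x,y,z=np.moveaxis(X,-1,0)
    roi=(x>.38)&(x<.67)&(y>.17)&(y<.40)
    blue=(h[...,0]>100)&(h[...,0]<130)&(h[...,1]>120)
    dark=(h[...,2]<50)&(h[...,1]<120)
    print(n,'table z',np.nanmedian(z[(x>.45)&(x<.6)&(y>.12)&(y<.18)]))
    b=roi&dark&(x>.6)&(z>.015)&(z<.032); B=X[b]
    print(' bar n',len(B),'z',np.median(B[:,2]))
    c=np.median(B,0); rc=cv2.minAreaRect((B[:,:2]*1000).astype(np.float32)); print(' bar rect',np.round(rc[0],1),np.round(rc[1],1),round(rc[2],1))
    cc,sd,_=robline(B[:,1],B[:,0]); print(' bar line x=%.4f at y=.29, yaw=%.2fdeg'%(np.polyval(cc,.29),np.degrees(np.arctan(-cc[0]))),sd)
    st=roi&~blue&~dark&(z>.0045)&(z<.012); S=X[st]; print(' stand z',np.median(S[:,2]),len(S))
    al=roi&(z>.0045)&(z<.03)&(x>.43); rc=cv2.minAreaRect((X[al][:,:2]*1000).astype(np.float32)); print(' stand+ rect',np.round(rc[0],1),np.round(rc[1],1),round(rc[2],1))
    wl=roi&(blue|dark)&(z>.045)&(z<.058)&(x>.47); W=X[wl]; print(' wall top n',len(W),'z',np.median(W[:,2]),'y range',np.percentile(W[:,1],[1,99]))
    for sgn in(1,-1):
        m=(sgn*(W[:,1]-.29)>.035); cc,sd,k=robline(W[m,0],W[m,1]); print('  side wall y=%.4f at x=.53 yaw=%.2f'%(np.polyval(cc,.53),np.degrees(np.arctan(cc[0]))),sd,k, 'x range',np.percentile(W[m,0],[1,99]))
    hd=roi&dark&(z>.06)&(x<.5); H=X[hd]; cen=H.mean(0); u,s,v=np.linalg.svd(H-cen); print(' handle n',len(H),'cen',np.round(cen,4),'nrm',np.round(v[2],3),'range',np.round(np.percentile(H,[1,99],0),4).tolist(),'s',s[2]/len(H)**.5)
    tp=roi&dark&(z>.115); print(' handle top',len(X[tp]),np.round(np.mean(X[tp],0),4))
E
python3 d.py
```

```text
wrist table z 0.0005945233689953464
 bar n 924 z 0.024149915324361775
 bar rect [631.4 278.1] [141.2  10.1] 87.5
 bar line x=0.6305 at y=.29, yaw=-2.51deg 0.002519911267495913
 stand z 0.008648321757822666 3155
 stand+ rect [537.9 289.5] [161.3 200.1] 87.5
 wall top n 702 z 0.053054270539828544 y range [0.22866122 0.35149588]
  side wall y=0.3503 at x=.53 yaw=1.41 0.0005127831386546527 134 x range [0.47072756 0.58370617]
  side wall y=0.2328 at x=.53 yaw=1.85 0.0006493022206602722 379 x range [0.47214847 0.59771597]Traceback (most recent call last):
  File "d.py", line 23, in <module>
    hd=roi&dark&(z>.06)&(x<.5); H=X[hd]; cen=H.mean(0); u,s,v=np.linalg.svd(H-cen); print(' handle n',len(H),'cen',np.round(cen,4),'nrm',np.round(v[2],3),'range',np.round(np.percentile(H,[1,99],0),4).tolist(),'s',s[2]/len(H)**.5)
                                                              ~~~~~~~~~~~~~^^^^^^^
    u, s, vh = gufunc(a, signature=signature)
               ~~~~~~^^^^^^^^^^^^^^^^^^^^^^^^
numpy._core._exceptions._ArrayMemoryError: Unable to allocate 9.04 GiB for an array with shape (34831, 34831) and data type float64
```

```bash
sed -i 's/(z>.06)&(x<.5)/(z>.06)\&(z<.135)\&(y>.24)\&(y<.34)\&(x<.5)/; s/svd(H-cen)/svd(H-cen,full_matrices=False)/; s/(z>.115)/(z>.105)\&(z<.135)\&(y>.24)\&(y<.34)/' d.py; python3 d.py; cat > e.py <<'E'
from h import *
t=cam('top'); X=cloud(t); h=cv2.cvtColor(t['color'],cv2.COLOR_RGB2HSV); x,y,z=np.moveaxis(X,-1,0)
m=(z>.085)&(z<.105)&(x>.44)&(x<.69)&(abs(y+.01)<.13); print(np.median(z[m])); rc=cv2.minAreaRect((X[m][:,:2]*1000).astype(np.float32)); print('bin',rc)
px=(h[...,0]>20)&(h[...,0]<35)&(h[...,1]>120)&m
P=X[px]; print('mean rim',P.mean(0), cv2.minAreaRect((P[:,:2]*1000).astype(np.float32)))
q=(x>.5)&(x<.62)&(abs(y+.01)<.07); c=np.linalg.lstsq(np.c_[X[q][:,:2],np.ones(q.sum())],X[q][:,2],rcond=None)[0]; print('floor slope',c)
E
python3 e.py
```

```text
wrist table z 0.0005945233689953464
 bar n 924 z 0.024149915324361775
 bar rect [631.4 278.1] [141.2  10.1] 87.5
 bar line x=0.6305 at y=.29, yaw=-2.51deg 0.002519911267495913
 stand z 0.008648321757822666 3155
 stand+ rect [537.9 289.5] [161.3 200.1] 87.5
 wall top n 702 z 0.053054270539828544 y range [0.22866122 0.35149588]
  side wall y=0.3503 at x=.53 yaw=1.41 0.0005127831386546527 134 x range [0.47072756 0.58370617]
  side wall y=0.2328 at x=.53 yaw=1.85 0.0006493022206602722 379 x range [0.47214847 0.59771597]
 handle n 1510 cen [0.4485 0.2892 0.0892] nrm [-0.841 -0.023 -0.54 ] range [[0.433, 0.2607, 0.0608], [0.4661, 0.3169, 0.1071]] s 0.001411587264821141
 handle top 269 [0.4372 0.2881 0.106 ]
top table z -0.0002793297258371979
 bar n 145 z 0.02289679039645219
 bar rect [631.1 280.3] [143.8   6.7] 87.8
 bar line x=0.6312 at y=.29, yaw=-2.33deg 0.001889173898340939
 stand z 0.0076931862706996 1145
 stand+ rect [549.5 284.7] [240. 225.] 0.4
 wall top n 107 z 0.05217317165013805 y range [0.2294672  0.35207153]
  side wall y=0.3497 at x=.53 yaw=1.73 0.0006424070328612187 17 x range [0.47454403 0.59371382]
  side wall y=0.2326 at x=.53 yaw=2.12 0.0011635895537500582 86 x range [0.47168043 0.59892657]
 handle n 320 cen [0.4482 0.2872 0.0885] nrm [-0.831 -0.023 -0.556] range [[0.4326, 0.2593, 0.0613], [0.4665, 0.3162, 0.1074]] s 0.001987051799545489
 handle top 27 [0.4375 0.2878 0.1064]
0.09489564307307033
bin ((563.0623168945312, -11.582687377929688), (181.5627899169922, 181.71119689941406), 82.33021545410156)
mean rim [ 0.5580048  -0.02383506  0.09446172] ((561.7567138671875, -12.49737548828125), (179.31907653808594, 179.43397521972656), 82.35724639892578)
floor slope [-0.20112109  0.02773259  0.1403737 ]
```

```bash
cat >> h.py <<'E'
GRIP=np.array([.4425,.2888,.086]); YA=np.radians(1.65); L30=np.radians(30)
def tcp_of_grip(g,yaw,lean,back=0):
    M=toolR(yaw,lean); return g+M[:,2]*(r.tcp_to_grasp-back),M
E
python3 -c "
from h import *
print(r.get_state()['qpos'])
rows([tcp_of_grip(GRIP,YA,L30,.10)])"
```

```text
[-1.090431    0.17105511  0.4475008   1.89640097 -0.08315675  1.09243758
 -0.60059498]
[-0.019, -0.189, 0.336, -0.667, 0.007, -0.024],
```

Call:
send_rows:
  deltas:
    - [0,-0.02,0.03,-0.07,0,0]
    - [0,-0.05,0.08,-0.17,0,-0.01]
    - [-0.01,-0.08,0.14,-0.27,0,-0.01]
    - [-0.01,-0.11,0.2,-0.38,0,-0.01]
    - [-0.01,-0.14,0.25,-0.48,0,-0.02]
    - [-0.02,-0.17,0.3,-0.58,0.01,-0.02]
    - [-0.02,-0.19,0.336,-0.667,0.01,-0.024]
    - [-0.02,-0.19,0.336,-0.667,0.01,-0.024]

```text
time_s: 3.65
tool_pos: [0.4006, 0.2871, 0.1556]
tool_rot: [0.672, 0.693, 0.188, 0.18]
force: [1.1, 0.3, 0.4]
finger_gap: 1.001
gripper_force: 0.0
```

```bash
cat > f.py <<'E'
from h import *
import sys
p=cam('wrist'); save(p,sys.argv[1])
print(r.get_state()['qpos'],r.get_state()['tool_pos'])
X=cloud(p); h=cv2.cvtColor(p['color'],cv2.COLOR_RGB2HSV); x,y,z=np.moveaxis(X,-1,0); dark=(h[...,2]<50)&(h[...,1]<120); blue=(h[...,0]>100)&(h[...,0]<130)&(h[...,1]>120)
hd=dark&(z>.06)&(z<.135)&(y>.24)&(y<.34)&(x>.41)&(x<.5); H=X[hd]; c=H.mean(0); v=np.linalg.svd(H-c,full_matrices=False)[2]; print('handle',len(H),c,v[2],np.percentile(H,[1,99],0).round(4).tolist())
print('front',np.percentile(X[blue&(z>.045)&(z<.058)&(x>.5)][:,0],99))
print('marks',[(d['pixel'],d['p'],at_depth(p,d['pixel'])) for d in r.mark_of(p,'tray_long_grip')[:2]])
print('proj grip',proj(p,GRIP))
rows([tcp_of_grip(GRIP,YA,L30,0)])
E
python3 f.py w2.png
```

```text
[-1.384252    0.02211515  0.2951529   2.39193023  0.83333352  0.62250876
 -1.72444845] [0.39969863 0.28679638 0.15463477]
handle 898 [0.43404006 0.29315379 0.10192731] [-0.85835389 -0.03680232 -0.51173645] [[0.4288, 0.2619, 0.067], [0.4542, 0.319, 0.107]]
front 0.7926831971380601
marks [([283.8, 212.8], 0.94, array([0.43268669, 0.29579557, 0.10422958]))]
proj grip [[282.64103011 214.65703405]]
[0.002, 0.007, 0.4, -0.0, -0.003, 0.003],
```

View pics/w2.png

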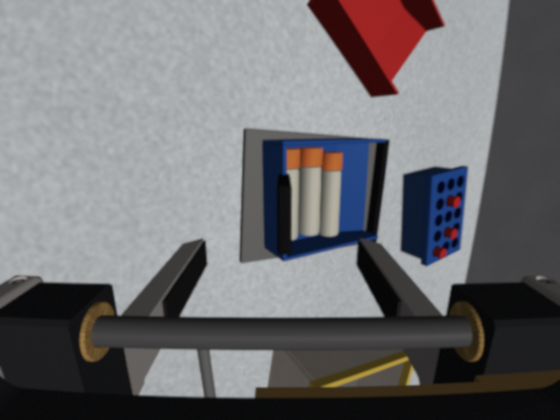

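The picture shows the handle edge-on at (284,213), midway between the fingers. The projected grip point agrees within 2 px, so I'll go down along the handle.

Call:
send_rows:
  deltas:
    - [0,0,0.03,0,0,0]
    - [0,0,0.09,0,0,0]
    - [0,0.01,0.15,0,0,0]
    - [0,0.01,0.21,0,0,0]
    - [0,0.01,0.27,0,0,0]
    - [0,0.01,0.33,0,0,0]
    - [0.005,0.01,0.38,0,0,0]
    - [0.005,0.01,0.4,0,0,0]

```text
time_s: 4.42
tool_pos: [0.4561, 0.2895, 0.0702]
tool_rot: [0.674, 0.692, 0.186, 0.18]
force: [-1.2, 0.3, -0.2]
finger_gap: 1.0
gripper_force: 0.0
```

Call:
send_rows:
  deltas:
    - [0,0,0,0,0,0]
    - [0,0,0,0,0,0]
    - [0,0,0,0,0,0]
    - [0,0,0,0,0,0]
    - [0,0,0,0,0,0]
    - [0,0,0,0,0,0]
    - [0,0,0,0,0,0]
    - [0,0,0,0,0,0]
  grip: -1
  grip_force: 55

```text
time_s: 5.08
tool_pos: [0.4543, 0.2898, 0.0713]
tool_rot: [0.674, 0.692, 0.187, 0.18]
force: [0.1, -0.1, -0.8]
finger_gap: 0.468
gripper_force: 0.0
```

```bash
python3 -c "
from h import *
s=r.get_state(); print({k:np.round(v,3) for k,v in s.items()})
M=R.from_quat(s['tool_rot']).as_matrix(); print('grasp pt',np.array(s['tool_pos'])-M[:,2]*r.tcp_to_grasp, 'lean',np.degrees(np.arctan2(M[0,2],-M[2,2])),'yaw',np.degrees(np.arctan2(-M[0,0],M[1,0])))"
```

```text
{'time_s': np.float64(5.083), 'qpos': array([-1.322,  0.287,  0.4  ,  2.384,  1.089,  0.34 , -1.941]), 'joint_vel': array([ 0.   ,  0.002, -0.   ,  0.001,  0.001, -0.   , -0.001]), 'joint_torque': array([ 4.0000e-03, -5.2747e+01,  5.9710e+00, -2.5716e+01,  8.6200e-01,
        9.7400e-01, -2.5000e-02]), 'tool_pos': array([0.454, 0.29 , 0.071]), 'tool_rot': array([0.674, 0.692, 0.187, 0.18 ]), 'force': array([ 0.106, -0.128, -0.756]), 'moment': array([-0.086,  0.489, -0.047]), 'gripper_force': np.float64(0.0), 'finger_gap': np.float64(0.468)}
grasp pt [0.44485305 0.2894913  0.08758132] lean 30.00454620629903 yaw 1.597088344169934
```

Call:
send_rows:
  deltas:
    - [0,0,0,0,0,0]
    - [0,0,0,0,0,0]
    - [0,0,0,0,0,0]
    - [0,0,0,0,0,0]
    - [0,0,0,0,0,0]
    - [0,0,0,0,0,0]
    - [0,0,0,0,0,0]
    - [0,0,0,0,0,0]

```text
time_s: 5.75
tool_pos: [0.4542, 0.2896, 0.071]
tool_rot: [0.674, 0.692, 0.186, 0.18]
force: [-0.0, -0.2, -3.2]
finger_gap: 0.123
gripper_force: 55.0
```

```bash
cat >> h.py <<'E'
BIN=np.array([.562,-.012,0]); YB=np.radians(-7.65); V=np.array([.158,0,-.0595])
def pour(lip,yaw,tilt):
    g=lip-R.from_euler('ZY',[yaw,tilt]).apply(V); return tcp_of_grip(g,yaw,L30-tilt)
def interp(a,b,fr):
    d=R.from_matrix(a[1].T@b[1]).as_rotvec(); return [(a[0]+f*(b[0]-a[0]),a[1]@R.from_rotvec(f*d).as_matrix()) for f in fr]
def cur():
    s=r.get_state(); return np.array(s['tool_pos']),R.from_quat(s['tool_rot']).as_matrix()
YP=YB-np.pi/2; LIP=BIN+R.from_euler('z',YB).apply([0,.035,.115])
E
python3 -c "
from h import *
c=cur(); b=(c[0]+[.035,-.02,.11],c[1])
rows([b]); g=pour(LIP+[0,0,.02],YP,0); print(g[0])"
```

```text
[-0.083, 0.339, -0.312, 0.0, 0.0, 0.0],
[0.58644108 0.16996591 0.17821872]
```

Call:
send_rows:
  deltas:
    - [0,0.01,-0.02,0,0,0]
    - [0,0.04,-0.07,0,0,0]
    - [0,0.08,-0.14,0,0,0]
    - [-0.01,0.13,-0.2,0,0,0]
    - [-0.03,0.19,-0.25,0,0,0]
    - [-0.05,0.26,-0.29,0,0,0]
    - [-0.07,0.31,-0.31,0,0,0]
    - [-0.08,0.34,-0.31,0,0,0]

```text
time_s: 6.42
tool_pos: [0.4906, 0.2699, 0.1824]
tool_rot: [0.674, 0.692, 0.187, 0.179]
force: [0.5, 0.2, -4.8]
finger_gap: 0.128
gripper_force: 55.0
```

```bash
python3 -c "
from h import *
s=r.get_state(); print(s['qpos'],s['force'],s['moment'],s['finger_gap'],s['tool_pos'])
c=cur(); g=pour(LIP+[0,0,.03],YP,0); 
t=r.read_camera('top'); save(t,'t1.png'); cv2.imwrite('pics/t1c.png',cv2.resize(t['color'][130:330,140:400,::-1],(780,600)))
rows(interp(c,g,[.35,.6,1]))"
```

```text
[-1.20433746  0.06400828  0.35386853  2.26994836  0.71629341  0.55497991
 -1.3991935 ] [ 0.50839926  0.20072439 -4.77053884] [-0.05472487  1.24687071  0.04014249] 0.1280723682618536 [0.49063763 0.26990101 0.18243968]
[-0.142, 0.114, 0.056, -0.001, -0.387, 0.666],
[-0.244, 0.198, 0.098, -0.002, -0.664, 1.143],
[-0.408, 0.332, 0.164, -0.003, -1.106, 1.905],
```

View pics/t1c.png

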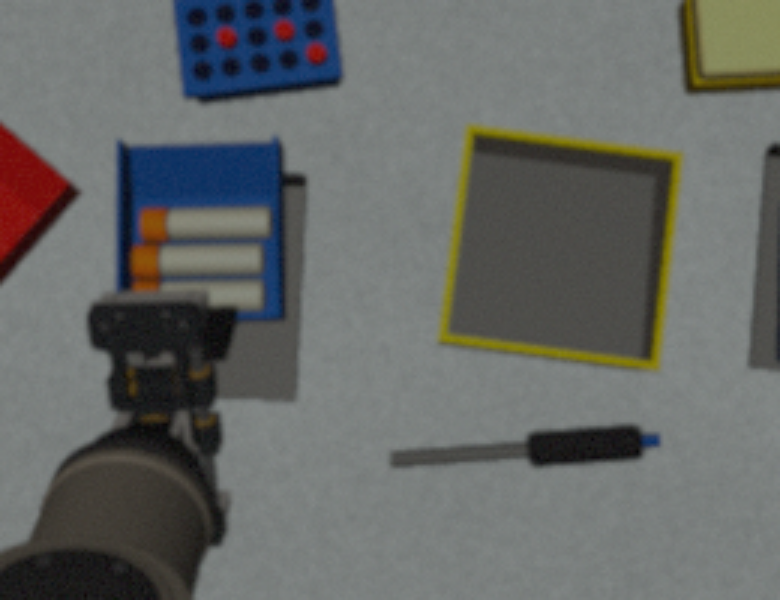

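The tray is lifted level with three tubes aboard (crop (200,220), (195,260), (200,295)). Now I'll swing it over to the bin.

Call:
send_rows:
  deltas:
    - [-0.02,0.01,0.01,0,-0.05,0.08]
    - [-0.04,0.03,0.02,0,-0.12,0.2]
    - [-0.07,0.06,0.03,0,-0.2,0.34]
    - [-0.1,0.08,0.04,0,-0.28,0.48]
    - [-0.13,0.11,0.05,0,-0.36,0.62]
    - [-0.16,0.13,0.065,0,-0.44,0.76]
    - [-0.19,0.15,0.075,0,-0.51,0.88]
    - [-0.204,0.166,0.082,0,-0.553,0.953]

```text
time_s: 7.13
tool_pos: [0.5373, 0.2206, 0.1829]
tool_rot: [0.903, 0.343, 0.092, 0.242]
force: [0.2, -0.1, -4.9]
finger_gap: 0.125
gripper_force: 55.0
```

```bash
python3 -c "
from h import *
s=r.get_state(); print(s['qpos'],s['force'],s['tool_pos'])
c=cur(); g=pour(LIP+[0,0,.02],YP,0); rows(interp(c,g,[1]))"
```

```text
[-1.19529026  0.32051658  0.44696173  1.98230092  0.48167014  0.94956066
 -1.91063397] [ 0.17982259 -0.13829316 -4.85634936] [0.53730735 0.22063962 0.1829098 ]
[0.012, 0.235, 0.157, -0.0, -0.547, 0.949],
```

Call:
send_rows:
  deltas:
    - [0,0.02,0.01,0,-0.05,0.08]
    - [0,0.05,0.03,0,-0.12,0.2]
    - [0,0.08,0.05,0,-0.2,0.34]
    - [0.01,0.12,0.08,0,-0.28,0.48]
    - [0.01,0.15,0.1,0,-0.36,0.62]
    - [0.01,0.19,0.12,0,-0.44,0.76]
    - [0.01,0.22,0.145,0,-0.51,0.88]
    - [0.012,0.235,0.157,0,-0.547,0.949]

```text
time_s: 7.8
tool_pos: [0.5874, 0.1693, 0.178]
tool_rot: [0.964, -0.065, -0.017, 0.259]
force: [0.3, -0.7, -4.2]
finger_gap: 0.121
gripper_force: 55.0
```

```bash
cat > g.py <<'E'
from h import *
import sys
s=r.get_state(); print(s['qpos'],s['force'],s['tool_pos'],s['finger_gap'])
t=r.read_camera('scene'); w=r.read_camera('wrist'); 
cv2.imwrite('pics/'+sys.argv[1],np.hstack([cv2.resize(t['color'][120:330,120:400,::-1],(440,330)),cv2.resize(w['color'][:,:,::-1],(360,330))]))
X=cloud(t); h=cv2.cvtColor(t['color'],cv2.COLOR_RGB2HSV)
T=r.read_camera('top'); X=cloud(T); h=cv2.cvtColor(T['color'],cv2.COLOR_RGB2HSV); x,y,z=np.moveaxis(X,-1,0)
b=(h[...,0]>100)&(h[...,0]<130)&(h[...,1]>120)&(z>.09)&(x>.45)&(x<.68)&(y>-.1)&(y<.2); B=X[b]; print('tray blue',len(B),np.percentile(B,[1,50,99],0).round(3).tolist())
W=B[B[:,2]>np.percentile(B[:,2],90)-.012]; print('rect walls',cv2.minAreaRect((B[:,:2]*1000).astype(np.float32)))
c=cur()
for ti in sys.argv[2:]: pass
rows([pour(LIP+[0,0,.02-.02*min(1,a/15)],YP,np.radians(a)) for a in map(float,sys.argv[2:])])
E
python3 g.py p1.png 4 8 12 15 18 20 22 24
```

```text
[-1.00213493  0.60639486  0.57615454  1.62267149  0.11558396  1.30212323
 -2.21608744] [ 0.27928857 -0.66213213 -4.17197095] [0.58743328 0.16930099 0.17797131] 0.12082432884373165
tray blue 1536 [[0.511, 0.017, 0.116], [0.573, 0.058, 0.128], [0.643, 0.162, 0.162]]
rect walls ((578.035400390625, 89.11140441894531), (138.0462646484375, 124.72494506835938), 82.57157135009766)
[-0.002, 0.021, -0.012, 0.09, -0.003, 0.008],
[-0.002, 0.045, -0.02, 0.179, -0.003, 0.008],
[-0.002, 0.07, -0.025, 0.267, -0.003, 0.008],
[-0.002, 0.09, -0.028, 0.334, -0.003, 0.008],
[-0.002, 0.119, -0.042, 0.401, -0.002, 0.008],
[-0.002, 0.139, -0.051, 0.445, -0.002, 0.008],
[-0.002, 0.158, -0.06, 0.49, -0.002, 0.008],
[-0.003, 0.179, -0.068, 0.534, -0.002, 0.008],
```

View pics/p1.png

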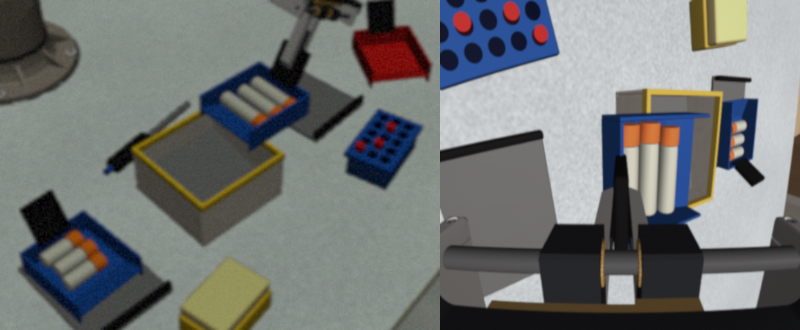

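The tray is over the bin's +y half, level, with three tubes aboard; its front edge is at y≈0.017, where I expected it. Now I'll tilt it slowly about the lip.

Call:
send_rows:
  deltas:
    - [0,0.021,-0.012,0.09,0,0.01]
    - [0,0.045,-0.02,0.18,0,0.01]
    - [0,0.07,-0.025,0.267,0,0.01]
    - [0,0.09,-0.028,0.334,0,0.01]
    - [0,0.119,-0.042,0.4,0,0.01]
    - [0,0.139,-0.051,0.445,0,0.01]
    - [0,0.158,-0.06,0.49,0,0.01]
    - [0,0.179,-0.068,0.534,0,0.01]

```text
time_s: 8.62
tool_pos: [0.5818, 0.141, 0.2162]
tool_rot: [0.997, -0.065, -0.002, 0.051]
force: [0.3, -0.8, -3.9]
finger_gap: 0.124
gripper_force: 55.0
```

```bash
python3 -c "
from h import *
s=r.get_state(); print(s['qpos'],s['force'],s['moment'])
rows([pour(LIP,YP,np.radians(a)) for a in (25.5,27,28.5,30,31.5,33,34.5,36)])"
```

```text
[-0.81319903  0.34577934  0.52837758  1.76664745 -0.08802194  1.11580575
 -1.96862154] [ 0.2510589  -0.83200548 -3.91337525] [0.39686088 0.14216944 0.03934387]
[0.003, 0.016, -0.005, 0.029, -0.004, 0.003],
[0.003, 0.028, -0.016, 0.062, -0.004, 0.003],
[0.003, 0.04, -0.027, 0.095, -0.004, 0.003],
[0.003, 0.053, -0.037, 0.129, -0.003, 0.004],
[0.003, 0.066, -0.047, 0.162, -0.003, 0.004],
[0.003, 0.079, -0.056, 0.195, -0.003, 0.004],
[0.003, 0.092, -0.065, 0.229, -0.003, 0.004],
[0.003, 0.106, -0.074, 0.262, -0.003, 0.004],
```

Call:
send_rows:
  deltas:
    - [0,0.016,-0.005,0.03,0,0]
    - [0,0.028,-0.016,0.062,0,0]
    - [0,0.04,-0.027,0.095,0,0]
    - [0,0.053,-0.037,0.13,0,0]
    - [0,0.066,-0.047,0.162,0,0]
    - [0,0.079,-0.056,0.195,0,0]
    - [0,0.092,-0.065,0.23,0,0]
    - [0,0.106,-0.074,0.262,0,0]

```text
time_s: 9.28
tool_pos: [0.5793, 0.1161, 0.2371]
tool_rot: [0.996, -0.066, 0.005, -0.052]
force: [-0.2, 0.9, -3.0]
finger_gap: 0.124
gripper_force: 55.0
```

```bash
sed -i 's/^rows(.*$/rows([pour(LIP,YP,np.radians(a)) for a in map(float,sys.argv[2:])])/' g.py; python3 g.py p2.png 38 40 42 44 46 48 50 52
```

```text
[-0.66962582  0.26147103  0.51254624  1.81597677 -0.25721629  1.07616547
 -1.75755342] [-0.21697408  0.86443997 -3.01446997] [0.57927415 0.1160624  0.23714169] 0.12354608159975432
tray blue 62 [[0.556, 0.132, 0.521], [0.584, 0.133, 0.632], [0.612, 0.153, 0.638]]
rect walls ((589.7741088867188, 142.5562744140625), (92.88560485839844, 28.861236572265625), 31.619638442993164)
[-0.001, 0.011, -0.015, 0.047, -0.003, -0.002],
[-0.001, 0.027, -0.029, 0.092, -0.003, -0.002],
[-0.001, 0.044, -0.042, 0.136, -0.003, -0.002],
[-0.001, 0.062, -0.055, 0.18, -0.004, -0.002],
[-0.001, 0.079, -0.067, 0.225, -0.004, -0.001],
[-0.001, 0.098, -0.079, 0.269, -0.004, -0.001],
[-0.001, 0.116, -0.09, 0.314, -0.004, -0.001],
[-0.001, 0.135, -0.1, 0.358, -0.004, -0.001],
```

View pics/p2.png

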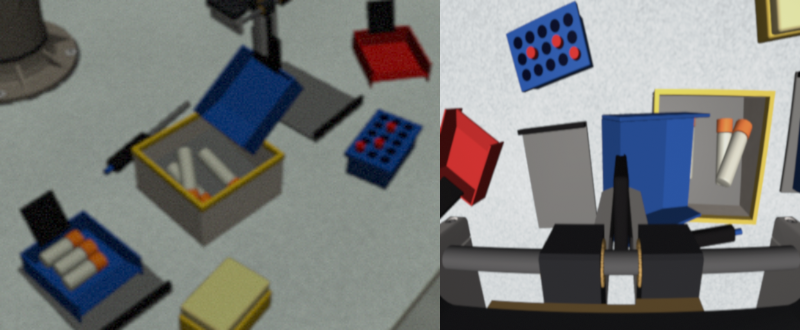

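The tray is empty and all three tubes are in the bin (left image, around (185,165) and (215,165)). Now I'll level the tray and return it.

```bash
cat >> h.py <<'E'
YS=np.radians(-2.45); HOME=np.array([.5563,.2818,.008])
def place(dx,dz,tilt=0):
    o=HOME+R.from_euler('z',YS).apply([dx,0,dz]); Q=R.from_euler('ZY',[YS,tilt]); return tcp_of_grip(o+Q.apply([-.088,0,.078]),YS,L30-tilt)
E
python3 -c "
from h import *
c=cur(); a=pour(LIP+[0,.03,.03],YP,0); rows(interp(c,a,[.1,.25,.4,.55,.7,.85,1])); print()
b=place(-.015,.06); print(b[0]); rows(interp(a,b,[.5,1]),a)"
```

```text
[-0.002, -0.032, 0.023, -0.08, -0.0, -0.0],
[-0.005, -0.079, 0.057, -0.199, -0.001, -0.001],
[-0.007, -0.127, 0.092, -0.319, -0.001, -0.001],
[-0.01, -0.174, 0.126, -0.439, -0.001, -0.002],
[-0.013, -0.222, 0.161, -0.558, -0.002, -0.002],
[-0.016, -0.269, 0.195, -0.678, -0.002, -0.002],
[-0.018, -0.317, 0.23, -0.797, -0.003, -0.003],

[0.46278556 0.28580117 0.12971872]
[-0.268, -0.177, 0.033, 0.0, 0.529, -0.916],
[-0.536, -0.355, 0.065, 0.0, 1.058, -1.832],
```

Call:
send_rows:
  deltas:
    - [0,-0.03,0.02,-0.08,0,0]
    - [0,-0.08,0.06,-0.2,0,0]
    - [-0.01,-0.13,0.09,-0.32,0,0]
    - [-0.01,-0.17,0.13,-0.44,0,0]
    - [-0.01,-0.22,0.16,-0.56,0,0]
    - [-0.02,-0.27,0.195,-0.68,0,0]
    - [-0.02,-0.317,0.23,-0.8,0,0]
    - [-0.02,-0.317,0.23,-0.8,0,0]

```text
time_s: 10.1
tool_pos: [0.5837, 0.2088, 0.1822]
tool_rot: [0.963, -0.059, -0.018, 0.264]
force: [-2.0, 1.9, -4.7]
finger_gap: 0.123
gripper_force: 55.0
```

```bash
python3 -c "
from h import *
c=cur(); print(c[0])
b=place(-.015,.11); rows(interp(c,b,[.5]))"
```

```text
[0.58366952 0.20884635 0.18219924]
[-0.259, -0.109, -0.058, 0.004, 0.532, -0.907],
```

Call:
send_rows:
  deltas:
    - [-0.02,-0.01,0,0,0.05,-0.08]
    - [-0.06,-0.02,-0.01,0,0.12,-0.2]
    - [-0.1,-0.04,-0.02,0,0.2,-0.34]
    - [-0.14,-0.06,-0.03,0,0.28,-0.48]
    - [-0.18,-0.07,-0.04,0,0.36,-0.62]
    - [-0.22,-0.09,-0.05,0,0.44,-0.76]
    - [-0.25,-0.1,-0.06,0,0.51,-0.87]
    - [-0.26,-0.11,-0.06,0,0.53,-0.91]

```text
time_s: 10.77
tool_pos: [0.5238, 0.242, 0.1869]
tool_rot: [0.907, 0.332, 0.091, 0.244]
force: [0.6, -0.5, -1.9]
finger_gap: 0.123
gripper_force: 55.0
```

```bash
python3 -c "
from h import *
c=cur(); print(c[0])
b=place(-.015,.08); rows(interp(c,b,[1]))"
```

```text
[0.52377086 0.24198246 0.18688027]
[-0.073, -0.326, -0.018, 0.005, 0.524, -0.911],
```

Call:
send_rows:
  deltas:
    - [-0.01,-0.03,0,0,0.05,-0.08]
    - [-0.02,-0.07,0,0,0.12,-0.2]
    - [-0.03,-0.12,-0.01,0,0.2,-0.34]
    - [-0.04,-0.17,-0.01,0,0.28,-0.48]
    - [-0.05,-0.22,-0.01,0,0.36,-0.62]
    - [-0.06,-0.27,-0.02,0,0.44,-0.76]
    - [-0.07,-0.31,-0.02,0,0.51,-0.87]
    - [-0.073,-0.326,-0.018,0.005,0.524,-0.911]

```text
time_s: 11.43
tool_pos: [0.4641, 0.2843, 0.1489]
tool_rot: [0.699, 0.667, 0.178, 0.188]
force: [0.5, 0.4, -1.7]
finger_gap: 0.122
gripper_force: 55.0
```

```bash
cat > m.py <<'E'
from h import *
import sys
s=r.get_state(); print(s['qpos'].round(2) if hasattr(s['qpos'],'round') else s['qpos'],s['tool_pos'],s['force'],s['time_s'])
dz=float(sys.argv[1]); dx=float(sys.argv[2])
u=np.array([np.cos(YS),np.sin(YS)]); v=np.array([-u[1],u[0]])
for n in('top','wrist'):
    p=cam(n); X=cloud(p); h=cv2.cvtColor(p['color'],cv2.COLOR_RGB2HSV)
    L=np.stack([(X[...,:2]-HOME[:2])@u,(X[...,:2]-HOME[:2])@v,X[...,2]-HOME[2]],-1)  # home tray frame
    a,b,z=np.moveaxis(L,-1,0)
    bl=(h[...,0]>100)&(h[...,0]<130)&(h[...,1]>100)
    near=(abs(a-dx)<.1)&(abs(b)<.09)
    fl=bl&near&(abs(z-dz-.004)<.012)&(abs(b)<.045)&(a-dx>-.06)&(a-dx<.02)
    if fl.sum()>20:
        q=L[fl]; c=np.linalg.lstsq(np.c_[q[:,:2],np.ones(len(q))],q[:,2],rcond=None)[0]; print(n,'floor slopes deg (x,y)',np.degrees(c[:2]).round(2),'z@0',(c[2]+c[0]*dx-dz).round(4),len(q))
    w=bl&near&(abs(z-dz-.045)<.006); q=L[w]
    for sg in(1,-1):
        m=sg*q[:,1]>.04
        if m.sum()>15:
            t=q[m]; k=np.ones(len(t),bool)
            for _ in range(5): c=np.polyfit(t[k,0],t[k,1],1); e=t[:,1]-np.polyval(c,t[:,0]); k=abs(e)<max(2*e[k].std(),.0007)
            zc=np.polyfit(t[k,0],t[k,2],1)
            print(n,' wall',sg,'b=%.4f yaw err %.2f'%(np.polyval(c,dx),np.degrees(np.arctan(c[0]))),'pitch %.2f z %.4f'%(-np.degrees(zc[0]),np.polyval(zc,dx)-dz),'a max',(np.percentile(t[k,0],99)-dx).round(4),k.sum())
    da=(h[...,2]<50)&(h[...,1]<120)&(a>.06)&(a<.1)&(abs(b)<.068)&(z>.012)&(z<.019); q=L[da]
    if len(q)>20: c=np.polyfit(q[:,1],q[:,0],1); print(n,' bar: a pct',np.percentile(q[:,0]-np.polyval(c,q[:,1])+c[1],[3,50,97]).round(4),'yaw err %.2f'%-np.degrees(np.arctan(c[0])),'b',np.percentile(L[(h[...,2]<50)&(a>.06)&(a<.1)&(z>.012)&(z<.019)&(abs(b)<.09)][:,1],[1,99]).round(4))
E
python3 m.py .08 -.015
```

```text
[-1.27  0.13  0.33  2.3   0.79  0.57 -1.64] [0.46409365 0.28432095 0.14894701] [ 0.47604742  0.36512486 -1.67693583] 11.4333
top floor slopes deg (x,y) [-0.13 -0.09] z@0 0.0021 1116
top  wall 1 b=0.0565 yaw err -0.32 pitch -0.01 z 0.0425 a max 0.0682 80
top  wall -1 b=-0.0609 yaw err -0.22 pitch -0.33 z 0.0430 a max 0.0679 108
top  bar: a pct [0.0723 0.0752 0.0781] yaw err 0.28 b [-0.0695  0.0726]
wrist floor slopes deg (x,y) [-0.11 -0.08] z@0 0.0032 4441
wrist  wall 1 b=0.0577 yaw err -0.21 pitch -0.05 z 0.0437 a max 0.0666 825
wrist  wall -1 b=-0.0605 yaw err -0.08 pitch -0.01 z 0.0418 a max 0.0673 168
wrist  bar: a pct [0.0715 0.0739 0.0789] yaw err 1.45 b [0.0557 0.0741]
```

Tray is level to 0.2°, rides ~1.5 mm low, and yaw needs about +0.4°. I'll lower it.

```bash
sed -i 's/^YS=np.radians(-2.45)/YS=np.radians(-2.1)/' h.py; python3 -c "
from h import *
rows([place(-.015,.012),place(-.015,.001)])"
```

```text
[0.003, -0.145, 0.23, 0.001, 0.012, -0.018],
[0.003, -0.167, 0.268, 0.001, 0.012, -0.018],
```

Call:
send_rows:
  deltas:
    - [0,-0.01,0.02,0,0,0]
    - [0,-0.035,0.06,0,0,0]
    - [0,-0.065,0.105,0,0.01,-0.01]
    - [0,-0.095,0.15,0,0.01,-0.01]
    - [0,-0.12,0.19,0,0.01,-0.02]
    - [0,-0.135,0.215,0,0.01,-0.02]
    - [0,-0.145,0.23,0,0.01,-0.02]
    - [0,-0.145,0.23,0,0.01,-0.02]

```text
time_s: 12.2
tool_pos: [0.4631, 0.2848, 0.0809]
tool_rot: [0.695, 0.671, 0.179, 0.188]
force: [-0.2, -0.4, -2.4]
finger_gap: 0.122
gripper_force: 55.0
```

```bash
python3 m.py .012 -.015; python3 -c "
from h import *
rows([place(-.015,.0025),place(-.015,.001)])"
```

```text
[-1.3   0.28  0.38  2.35  0.99  0.4  -1.88] [0.46310166 0.28478126 0.08093306] [-0.19380619 -0.42287951 -2.44578793] 12.2
top floor slopes deg (x,y) [ 0.16 -0.22] z@0 0.0022 979
top  wall 1 b=0.0581 yaw err -0.23 pitch -0.20 z 0.0426 a max 0.0675 81
top  wall -1 b=-0.0596 yaw err -0.09 pitch 0.01 z 0.0432 a max 0.0664 90
top  bar: a pct [0.0718 0.075  0.0781] yaw err -0.14 b [-0.0696  0.0725]
wrist floor slopes deg (x,y) [ 0.   -0.16] z@0 0.0038 4456
wrist  wall 1 b=0.0591 yaw err 0.17 pitch -0.22 z 0.0442 a max 0.0643 837
wrist  wall -1 b=-0.0588 yaw err -0.11 pitch -0.75 z 0.0417 a max 0.0663 183
wrist  bar: a pct [0.0722 0.0753 0.078 ] yaw err 0.82 b [-0.0681  0.0742]
[0.001, -0.021, 0.033, 0.002, 0.002, 0.002],
[0.001, -0.024, 0.038, 0.002, 0.002, 0.002],
```

Call:
send_rows:
  deltas:
    - [0,-0.003,0.005,0,0,0]
    - [0,-0.007,0.011,0,0,0]
    - [0,-0.011,0.017,0,0,0]
    - [0,-0.014,0.022,0,0,0]
    - [0,-0.017,0.027,0,0,0]
    - [0,-0.019,0.031,0,0,0]
    - [0,-0.021,0.034,0,0,0]
    - [0,-0.022,0.036,0,0,0]

```text
time_s: 12.97
tool_pos: [0.4626, 0.2848, 0.0712]
tool_rot: [0.695, 0.671, 0.179, 0.187]
force: [0.5, -0.5, -2.0]
finger_gap: 0.123
gripper_force: 55.0
```

Call:
send_rows:
  deltas:
    - [0,-0.001,0.001,0,0,0]
    - [0,-0.002,0.003,0,0,0]
    - [0,-0.003,0.004,0,0,0]
    - [0,-0.003,0.005,0,0,0]
    - [0,-0.004,0.007,0,0,0]
    - [0,-0.005,0.008,0,0,0]
    - [0,-0.006,0.01,0,0,0]
    - [0,-0.006,0.01,0,0,0]

```text
time_s: 13.63
tool_pos: [0.4628, 0.285, 0.0699]
tool_rot: [0.695, 0.671, 0.18, 0.187]
force: [-32.0, -10.3, 60.1]
finger_gap: 0.124
gripper_force: 55.1
```

Call:
send_rows:
  deltas:
    - [0,0.001,-0.002,0,0,0]
    - [0,0.002,-0.004,0,0,0]
    - [0,0.003,-0.005,0,0,0]
    - [0,0.003,-0.005,0,0,0]
    - [0,0.003,-0.005,0,0,0]
    - [0,0.003,-0.005,0,0,0]
    - [0,0.003,-0.005,0,0,0]
    - [0,0.003,-0.005,0,0,0]

```text
time_s: 14.3
tool_pos: [0.4627, 0.2849, 0.07]
tool_rot: [0.695, 0.671, 0.18, 0.187]
force: [-6.9, -2.1, 10.2]
finger_gap: 0.126
gripper_force: 55.0
```

```bash
python3 m.py 0 -.015
```

```text
[-1.31  0.31  0.39  2.36  1.04  0.37 -1.94] [0.46268399 0.28487583 0.07003741] [-6.85348558 -2.11279666 10.21541168] 14.3
top floor slopes deg (x,y) [-0.07 -0.28] z@0 0.0037 972
top  wall 1 b=0.0579 yaw err -0.08 pitch -0.03 z 0.0437 a max 0.066 95
top  wall -1 b=-0.0595 yaw err -0.04 pitch -0.15 z 0.0439 a max 0.0638 94
top  bar: a pct [0.0719 0.0748 0.0784] yaw err -0.11 b [-0.0703  0.0726]
wrist floor slopes deg (x,y) [0.05 0.03] z@0 0.0048 4529
wrist  wall 1 b=0.0589 yaw err 0.16 pitch -0.26 z 0.0452 a max 0.064 865
wrist  wall -1 b=-0.0590 yaw err -0.08 pitch -0.25 z 0.0424 a max 0.0651 193
wrist  bar: a pct [0.0705 0.0724 0.0772] yaw err -0.21 b [-0.0671  0.0736]
```

Call:
send_rows:
  deltas:
    - [0,0.004,0.002,0,0,0]
    - [0,0.01,0.006,0,0,0]
    - [0,0.017,0.01,0,0,0]
    - [0,0.024,0.014,0,0,0]
    - [0,0.031,0.018,0,0,0]
    - [0,0.038,0.022,0,0,0]
    - [0,0.043,0.025,0,0,0]
    - [0,0.045,0.026,0,0,0]

```text
time_s: 15.07
tool_pos: [0.4756, 0.285, 0.07]
tool_rot: [0.695, 0.671, 0.18, 0.187]
force: [-8.2, -0.6, 10.6]
finger_gap: 0.123
gripper_force: 55.0
```

```bash
python3 m.py 0 -.002
```

```text
[-1.28  0.32  0.39  2.34  1.03  0.36 -1.91] [0.47564363 0.2850314  0.0700355 ] [-8.15086591 -0.58254166 10.62500548] 15.0667
top floor slopes deg (x,y) [ 0.04 -0.22] z@0 0.0037 946
top  wall 1 b=0.0585 yaw err 0.07 pitch -0.24 z 0.0438 a max 0.069 93
top  wall -1 b=-0.0590 yaw err 0.00 pitch 0.61 z 0.0442 a max 0.0678 95
top  bar: a pct [0.072  0.0749 0.0781] yaw err -0.15 b [-0.07    0.0706]
wrist floor slopes deg (x,y) [0.06 0.02] z@0 0.0048 4480
wrist  wall 1 b=0.0596 yaw err 0.27 pitch -0.24 z 0.0452 a max 0.0639 863
wrist  wall -1 b=-0.0583 yaw err 0.03 pitch -0.14 z 0.0424 a max 0.0653 188
wrist  bar: a pct [0.0719 0.0748 0.0775] yaw err 0.48 b [-0.0605  0.0742]
```

Call:
send_rows:
  deltas:
    - [0,0.001,0.001,0,0,0]
    - [0,0.003,0.002,0,0,0]
    - [0,0.004,0.0025,0,0,0]
    - [0,0.006,0.003,0,0,0]
    - [0,0.007,0.004,0,0,0]
    - [0,0.009,0.005,0,0,0]
    - [0,0.01,0.006,0,0,0]
    - [0,0.01,0.006,0,0,0]

```text
time_s: 15.83
tool_pos: [0.4782, 0.2849, 0.07]
tool_rot: [0.694, 0.671, 0.18, 0.187]
force: [-15.6, -0.5, 18.2]
finger_gap: 0.126
gripper_force: 55.0
```

Call:
send_rows:
  deltas:
    - [0,0.001,0,0,0,0]
    - [0,0.002,0.001,0,0,0]
    - [0,0.003,0.0015,0,0,0]
    - [0,0.0035,0.002,0,0,0]
    - [0,0.004,0.0023,0,0,0]
    - [0,0.0045,0.0026,0,0,0]
    - [0,0.005,0.003,0,0,0]
    - [0,0.005,0.003,0,0,0]

```text
time_s: 16.5
tool_pos: [0.4783, 0.2849, 0.07]
tool_rot: [0.694, 0.672, 0.18, 0.186]
force: [-42.7, -6.0, 47.7]
finger_gap: 0.122
gripper_force: 55.0
```

Call:
send_rows:
  deltas:
    - [0,-0.002,-0.001,0,0,0]
    - [0,-0.003,-0.002,0,0,0]
    - [0,-0.004,-0.0025,0,0,0]
    - [0,-0.005,-0.003,0,0,0]
    - [0,-0.005,-0.003,0,0,0]
    - [0,-0.005,-0.003,0,0,0]
    - [0,-0.005,-0.003,0,0,0]
    - [0,-0.005,-0.003,0,0,0]

```text
time_s: 17.17
tool_pos: [0.4782, 0.2849, 0.07]
tool_rot: [0.694, 0.671, 0.18, 0.187]
force: [-12.7, 0.1, 15.2]
finger_gap: 0.125
gripper_force: 55.0
```

```bash
python3 m.py 0 0; python3 -c "
from h import *
print(place(0,0)[0])"
```

```text
[-1.27  0.32  0.39  2.34  1.02  0.35 -1.9 ] [0.47824815 0.28490685 0.0700297 ] [-12.65294998   0.08924989  15.19765631] 17.1667
top floor slopes deg (x,y) [ 0.09 -0.12] z@0 0.0037 931
top  wall 1 b=0.0584 yaw err -0.11 pitch 0.05 z 0.0437 a max 0.0693 92
top  wall -1 b=-0.0591 yaw err -0.20 pitch -0.04 z 0.0445 a max 0.0685 93
top  bar: a pct [0.0734 0.076  0.0782] yaw err -0.14 b [-0.0702  0.073 ]
wrist floor slopes deg (x,y) [0.03 0.01] z@0 0.0048 4470
wrist  wall 1 b=0.0595 yaw err 0.19 pitch -0.28 z 0.0452 a max 0.064 852
wrist  wall -1 b=-0.0584 yaw err -0.09 pitch -0.61 z 0.0421 a max 0.0664 193
wrist  bar: a pct [0.0726 0.0759 0.0787] yaw err 1.06 b [-0.0585  0.0742]
[0.47775279 0.2846802  0.06971872]
```

Call:
send_rows:
  deltas:
    - [0,-0.001,-0.001,0,0,0]
    - [0,-0.001,-0.001,0,0,0]
    - [0,-0.001,-0.001,0,0,0]
    - [0,-0.001,-0.001,0,0,0]
    - [0,-0.001,-0.001,0,0,0]
    - [0,-0.001,-0.001,0,0,0]
    - [0,-0.001,-0.001,0,0,0]
    - [0,-0.001,-0.001,0,0,0]
  grip: 0

```text
time_s: 17.93
tool_pos: [0.4782, 0.2842, 0.0699]
tool_rot: [0.695, 0.671, 0.179, 0.187]
force: [0.5, 0.5, 0.2]
finger_gap: 0.499
gripper_force: 0.0
```

Call:
send_rows:
  deltas:
    - [0,0,-0.02,0,0,0]
    - [0,0,-0.06,0,0,0]
    - [0,0,-0.12,0,0,0]
    - [0,0,-0.19,0,0,0]
    - [0,0,-0.26,0,0,0]
    - [0,0,-0.33,0,0,0]
    - [0,0,-0.39,0,0,0]
    - [0,0,-0.42,0,0,0]

```text
time_s: 18.6
tool_pos: [0.425, 0.2867, 0.1624]
tool_rot: [0.695, 0.671, 0.18, 0.187]
force: [-0.6, 0.3, -0.6]
finger_gap: 0.5
gripper_force: 0.0
```

```bash
python3 m.py 0 0; python3 - <<'E'
from h import *
t=r.read_camera('top'); s=r.read_camera('scene'); w=r.read_camera('wrist')
cv2.imwrite('pics/end.png',np.hstack([cv2.resize(t['color'][120:300,130:370,::-1],(400,300)),cv2.resize(s['color'][110:320,120:400,::-1],(400,300))]))
X=cloud(t); h=cv2.cvtColor(t['color'],cv2.COLOR_RGB2HSV); L=R.from_euler('z',-YB).apply((X-BIN).reshape(-1,3)).reshape(X.shape)
m=(abs(L[...,0])<.083)&(abs(L[...,1])<.083); fl=.026-.2024*L[...,0]; e=m&(L[...,2]-fl>.012)&(h[...,2]>100); print('tubes top z',np.percentile(L[e][:,2],[5,50,95]))
E
```

```text
[-1.33  0.06  0.29  2.33  0.79  0.64 -1.69] [0.42498339 0.28667523 0.16243444] [-0.56906448  0.30996598 -0.5853533 ] 18.6
top floor slopes deg (x,y) [ 0.08 -0.02] z@0 0.0037 990
top  wall 1 b=0.0584 yaw err 0.06 pitch 0.31 z 0.0438 a max 0.0697 107
top  wall -1 b=-0.0590 yaw err -0.12 pitch 0.57 z 0.0437 a max 0.0693 93
top  bar: a pct [0.0729 0.076  0.0787] yaw err 0.06 b [-0.0699  0.0724]
wrist floor slopes deg (x,y) [-0.06  0.02] z@0 0.0047 2775
wrist  wall 1 b=0.0598 yaw err 0.25 pitch -0.25 z 0.0452 a max 0.0626 395
wrist  wall -1 b=-0.0589 yaw err 0.03 pitch -0.02 z 0.0431 a max 0.0652 239
wrist  bar: a pct [0.0726 0.0761 0.0789] yaw err 1.49 b [-0.0588  0.0742]
tubes top z [0.04210579 0.05202843 0.06229249]
```

View pics/end.png

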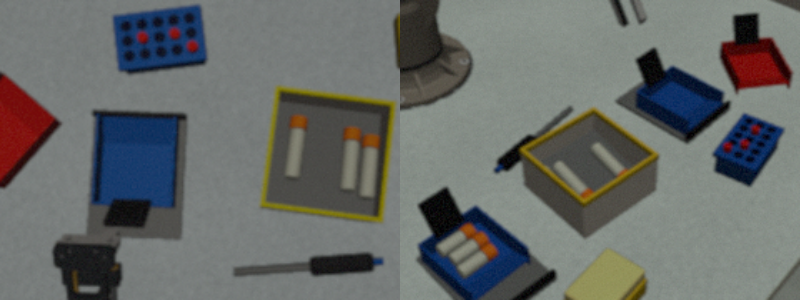

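The final picture shows the empty tray against the bar and square to it (left image, 95–178 × 115–205). Three tubes lie in the bin at (297,145), (351,158) and (370,165), and the gripper is clear. Handing in.

```bash
python3 -c "
from station import r
print(r.job_done())"
```

```text
the job is handed in; nothing more can be done
None
```

I tipped the three long tubes into the bin, put their empty tray back square against its stop bar, let go of it, and handed the job in at about 19 s. No verdict came back; the last pictures showed the tubes in the bin and the tray home.

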